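Seat the splash plate and hold a flask down in the shaker's spring ring

ROBOT

A 7-joint arm with a two-finger parallel gripper is mounted at the origin on the work surface. World frame = base frame: x ahead of the robot, y to its left, z up, the work surface at z = 0. Lengths are in m, angles in rad, forces in N, time in s.
With the tool pointing down it reaches from about 0.4 to 0.85 m from the base axis. Payload 10.4 kg.
Tool frame: the origin (TCP) lies at the very end of the fingers, on their centre line; the grasp point (between the pads) lies r.tcp_to_grasp behind it (r.tcp_to_grasp is the distance from the TCP to the grasp point, in m); z points along the fingers, y is the line along which they close (so a half turn about z gives the same grasp; the last joint's range is limited). The gripper opens to 87 mm and grips with 3 to 60 N. Pads are 19 mm wide; open, the fingers measure 117 mm over their backs; the gripper's body (75 mm by 190 mm) begins 51 mm behind the grasp point.
Start: joints at [1.245, 0.332, -0.065, 1.46, 0.022, 1.35, -0.088], TCP at [0.186, -0.597, 0.223] pointing down, gripper open.
Joint ranges: [-2.6, 2.6], [-0.5, 2.12], [-1.47, 1.34], [0.16, 2.42], [-1.27, 4.41], [0.06, 2.06], [-2.6, 2.6]. Speed limits (rad/s): [2.22, 2.22, 2.79, 2.79, 3.14, 3.14, 3.14].

INTERFACE

Orientations are given as a unit quaternion [x, y, z, w].
In Python, from bench import monitor, cams, ticket, r gives the robot as it stands.
- The arm moves only by the shell command python3 -m crank 'ROWS' [OPENING] [FORCE]. ROWS is a JSON object whose one key "steps" holds a list of rows, each a list of 2 entries, a list of its own where there are three numbers: the shift along the world's x, y, z in units of 25 mm (1.0 is 25 mm), then the turn, a rotation vector about the world's x, y, z in units of 5 degrees (1.0 is 5 degrees). In form: {"steps": [[[x, y, z], [ax, ay, az]], ...]}. A call has 1 to 10 rows; each row shifts and turns the commanded pose from where the row before left it; what a row does not reach is not made up. A row lasts 1/12 s, in which the tool goes at most 41.7 mm and 7.16 degrees, less where a joint would pass 70% of its speed; a pose out of reach is approached as far as the arm can. A call is refused whole if a number of a shift passes 1 or a number of a turn 1, either way. A call with a gripper value outside its range is refused whole. OPENING is the finger opening in mm, from 0 to 87, set as the call begins (- or left out, the last holds). The fingers move at their own pace and stop on an object; FORCE is the grip in N (left out, the last holds). Time passes only in rows, so rows that do not move let the fingers close. It gives the time, the measured TCP pose, the force, the opening and the grip force at its end, in the units of the state.
- monitor.read_state(): the state, without advancing time (a new reading comes with each control period).
- cams.camera(name): name is "side" or "top"; returns a dict with "pixels" (400x640x3 uint8, blue, green, red), "z_map" (400x640 float32, m along the optical axis (not along the pixel's ray), 0 where there is no reading), "vfov" (degrees; the focal length in pixels is half the picture's height over the tangent of half this angle, whatever the lens; pixels are square), "cx", "cy" (the principal point, pixels), "T" (4x4, takes a point from camera to world coordinates). Camera axes: x right, y up, looking along -z (the intrinsics and any distortion apply to the point x, -y, -z); pixel columns grow to the right and rows downward; lengths in m; the calibration is good to about 2 mm. A picture is of the moment at which its call begins.
- ticket.close_job(): hands the job in; it is judged then, once.
The state is a dict: "time": time; "joint_positions": joint angles; "joint_vel": joint speeds; "joint_torque": joint torques, N m; "ee_pos": TCP position; "eef_rot": TCP orientation; "ft_force": force on the tool from outside, world axes, zero at the start; "torque": the same for the moment, N m; "width": finger opening in m; "grip_force": force on a finger pad.
Only numpy, scipy, OpenCV 4.12 (cv2) and the standard library are available. Lean on these libraries where they do the work, as an engineer would, in place of code of your own. Each camera call takes 0.05 s, during which the arm holds its last target. There are 200 camera calls.

TASK

Get the flask ready to shake: lay the loose green splash plate flat on the shaker's black deck, between its two side rails with the spring ring standing up through the opening, and let go of it. Then set the amber flask upright in the spring ring, press it down until the ring is fully down on its springs, and finish while still holding the flask pressed down. Leave the bottles and vials alone and never let the flask tip over.

Things in the scene. Friction and masses are not known exactly. Their poses are not given: they have to be found in the camera images.
- shaker: Tan bench shaker standing fixed on the bench, 230 (its x) x 170 (its y) mm, black flat deck 62 mm above the bench. Two thin rails, 6 mm high, 190 mm long, run along its x on the deck at y = -74 and +74 mm, 142 mm clear between them. Origin: centre of its underside on the bench; z up. The spring ring stands over its centre.
- ring_seat (a point): Centre of the top rim of the steel spring ring: 84 mm outer and 68 mm inner diameter, 12 mm high. Its top is 33 mm above the deck (95 mm above the bench) when free. It only slides straight down, on springs. The open middle is clear, 20 mm deep to the deck when pressed fully down. This point moves with the ring.
- ring (a joint): How far the spring ring is pressed down, in m: 0 free, 0.012 fully down (hard stop). Springs: it starts to move at about 4 N and needs about 12 N to be fully down, the flask's weight (2 to 3 N) counting; the flask's weight alone does not move it.
- plate: Loose green splash plate, 190 (its x) x 132 (its y) x 5 mm, 0.16 kg, with a round opening of 100 mm diameter in its middle and a black upright pull tab at its -x end. It lies flat on the bench at the start. Origin: centre of the opening on the plate's underside; z up. It fits the deck either way round (tab at either end).
- plate_tab (a point): Middle of the top of the plate's pull tab: a block 26 (plate x) x 14 (plate y) mm, its top 37 mm above the plate's underside, 78 mm from the opening's centre towards the plate's -x end. Pinch it across its 14 mm from above.
- flask: Amber round flask with a small flat bottom and black stopper, about 0.25 kg, 140 mm high. Ball 84 mm in diameter, its centre 36 mm above the bottom; flat foot 43 mm across; neck 28 mm in diameter from 75 to 128 mm above the bottom; stopper 31 mm in diameter from 128 to 140 mm. Origin: centre of the flat bottom; z up. Seated in the spring ring, its bottom is 11 mm below the ring's top.
- flask_neck (a point): Point on the flask's axis in the neck, 110 mm above its bottom: a good place to grip.
- reagent: Clear bottle with blue cap, 68 mm diameter, 150 mm high; leave alone. Origin: centre of its underside.
- wash: White wash bottle, red collar, bent spout, 64 mm diameter, 153 mm high; leave alone. Origin: centre of its underside.
- vial_a: Small glass vial with black cap, 36 mm diameter, 60 mm high; leave alone. Origin: centre of its underside.
- vial_b: Second such vial; leave alone. Origin: centre of its underside.
Mind the look-alikes: they are no part of the job. There is more than one size of the flask; the one meant has the size given above.

How it is judged:
On the way, in this order (a step that is already met when the one before it is completed fails the run):
1. the splash plate lies flat on the deck around the ring, released (horizontal distance between plate and ring_seat below 0.012 m and angle between plate's own z axis and vertical below 0.025 rad and z of plate in the frame of shaker between 0.059 and 0.0645 m and angle between the x axis of plate and the x axis of shaker, either way round below 0.12 rad and linear speed of plate below 0.02 m/s and contact force between the fingers and plate below 0.5 N), for 0.2 s.
2. the flask sits upright in the ring and the fingers hold it pressed down (value of joint ring above 0.009 m and horizontal distance between flask and ring_seat below 0.007 m and z of flask in the frame of ring_seat between -0.017 and -0.005 m and angle between flask's own z axis and vertical below 0.12 rad and contact force between the fingers and flask above 2 N), for 0.3 s.
At the end, for the whole second after the job is handed in: Ring 9 mm or more down; flask seated in it (within 7 mm of centre, bottom 5 to 17 mm below the rim), tilt under 0.12 rad, still, fingers on it (over 2 N); plate on the deck, level to 0.025 rad, within 12 mm of the ring's centre and 0.12 rad of the deck's axis, not touched by fingers or flask (all of step 2 and horizontal distance between plate and ring_seat below 0.012 m and angle between plate's own z axis and vertical below 0.025 rad and z of plate in the frame of shaker between 0.059 and 0.0645 m and angle between the x axis of plate and the x axis of shaker, either way round below 0.12 rad and linear speed of flask below 0.02 m/s and contact force between each of flask, the fingers and plate below 0.5 N); the arm keeps its last pose, push and grip.
It fails at once if a bottle or vial was moved by more than 30 mm or tipped (distance of any of reagent, wash, vial_a, vial_b from where it was at the start of the episode above 0.03 m or angle between any of reagent, wash, vial_a, vial_b's own z axis and vertical above 0.4 rad).
It fails at once if the flask tipped over (angle between flask's own z axis and vertical above 0.7 rad).
It also fails if it takes over 54 s, if anything falls off the work surface, if the arm or the gripper's body presses on something with over 40 N, if the wrist force passes 120 N, or if a joint passes its speed limit or range.

## Working session

There is one attempt and no reset: what is moved stays moved. The work goes in short steps, Python scripts to look and compute and a shell command to move; the robot and the scene stay as the last step left them, time stands still between calls to the robot, and variables do not carry over. Pictures are saved under pics/ and viewed, at most 10 in all, crops included, and the job is handed in when it is done.

```bash
ls; mkdir -p pics; cat > h.py <<'E'
import numpy as np,cv2,pickle
from bench import monitor,cams,ticket,r
def snap(n,tag):
    c=cams.camera(n); pickle.dump(c,open(f'pics/{tag}.pkl','wb')); cv2.imwrite(f'pics/{tag}.png',c['pixels']); return c
def load(tag): return pickle.load(open(f'pics/{tag}.pkl','rb'))
def cloud(c):
    H,W=c['z_map'].shape; f=H/2/np.tan(np.radians(c['vfov'])/2)
    v,u=np.mgrid[:H,:W]; d=c['z_map']
    p=np.stack([(u-c['cx'])/f*d,-(v-c['cy'])/f*d,-d],-1)
    w=p@c['T'][:3,:3].T+c['T'][:3,3]; w[d==0]=np.nan
    return w
E
python3 - <<'E'
from h import *
for n in('top','side'):
    c=snap(n,n+'0'); print({k:v for k,v in c.items() if k not in('pixels','z_map')})
print(monitor.read_state(), r.tcp_to_grasp)
E
```

```text
pics
{'vfov': 55.468721440561886, 'cx': 324.0312549538892, 'cy': 197.27564255981127, 'T': array([[ 0.02547913,  0.99703856, -0.07255974,  0.47348377],
       [-0.99960316,  0.02453779, -0.0138354 ,  0.06099204],
       [-0.01201398,  0.07288346,  0.9972681 ,  1.25198146],
       [ 0.        ,  0.        ,  0.        ,  1.        ]])}
{'vfov': 55.943622129138795, 'cx': 323.4085357574512, 'cy': 195.0427416957697, 'T': array([[ 0.73781216,  0.52491322, -0.42438112,  0.14257609],
       [-0.67488708,  0.56184704, -0.47838827, -0.3903456 ],
       [-0.01267505,  0.63937002,  0.76879472,  0.85541295],
       [ 0.        ,  0.        ,  0.        ,  1.        ]])}
{'time': 0.1, 'joint_positions': array([ 1.24536997,  0.33276436, -0.06470058,  1.46085391,  0.02158076,
        1.34994576, -0.08851323]), 'joint_vel': array([-3.03231147e-04, -7.85645723e-04, -2.59830859e-04, -1.87166108e-03,
        2.11181990e-04, -3.82905873e-04,  3.46366345e-05]), 'joint_torque': array([ 2.58762797e-03, -6.24547076e+01,  2.52448255e-02, -3.90718246e+01,
       -6.14331407e-02,  3.65387800e-02,  7.46418164e-05]), 'ee_pos': array([ 0.1862812 , -0.59621566,  0.22186282]), 'eef_rot': array([ 9.88558538e-01,  1.50836368e-01, -1.16865896e-04, -6.27634166e-04]), 'ft_force': array([-0.08261414,  1.17943929,  0.35061505]), 'torque': array([0.03398557, 0.03810025, 0.03400565]), 'grip_force': 0.0, 'width': 0.08707128016915605} 0.0187
```

View both.

View pics/top0.png

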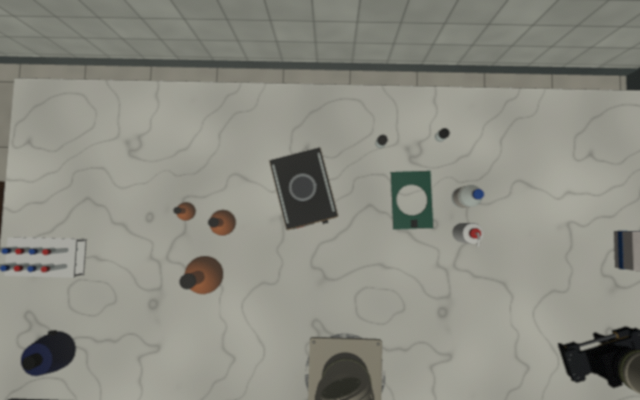

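View pics/side0.png

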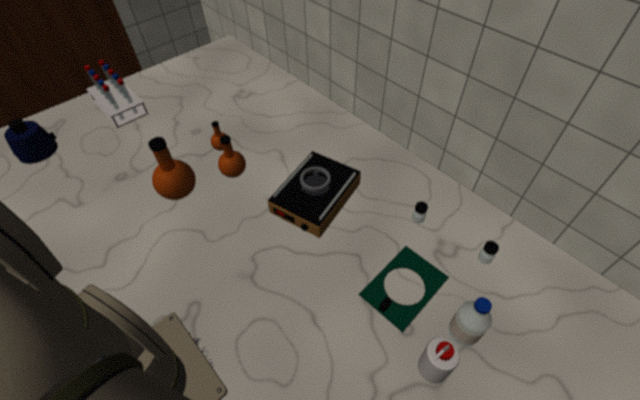

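Top view: candidates for the flask are small (185,211), middle (222,222) and large (203,274). Others: shaker (302,187), plate opening (411,200) with its tab at (413,224), bottles (468,196)/(467,233), vials (382,140)/(444,133). By size the middle flask should be the 84 mm one; I'll check it in a crop and by depth.

```bash
cat > m.py <<'E'
from h import *
from scipy.optimize import least_squares
cl={}
for n in('top','side'):
    c=load(n+'0'); w=cloud(c); cl[n]=(c,w,cv2.cvtColor(c['pixels'],cv2.COLOR_BGR2HSV))
    c_,w_,h=cl[n]; print(n,'bench z',np.nanmedian(w_[150:350,:,2]))
    g=(h[...,0]>65)&(h[...,0]<95)&(h[...,1]>100)&(w_[...,2]<.05)
    k,lab,st,_=cv2.connectedComponentsWithStats(g.astype('uint8')); i=1+np.argmax(st[1:,4]); m=lab==i
    p=w_[m]; p=p[~np.isnan(p[:,0])]
    q=p[p[:,2]<.02]
    # fill: outline rect
    box=cv2.minAreaRect(((q[:,:2])*1000).astype(np.float32)); print(' plate z',np.median(q[:,2]),box)
    v,u=np.where(m); 
    # opening centroid
    hull=cv2.convexHull(np.stack([u,v],1).astype(np.int32)); M=np.zeros(m.shape,'uint8'); cv2.fillConvexPoly(M,hull,1)
    # tab: higher pts near plate
    cx,cy=np.array(box[0])/1000
    t=(w_[...,2]>.027)&(w_[...,2]<.05)&(np.hypot(w_[...,0]-cx,w_[...,1]-cy)<.11)
    print(' tab',w_[t].shape,np.median(w_[t],0), w_[t].max(0), w_[t].min(0))
    M=cv2.erode(M,np.ones((5,5)))
    hole=(M>0)&~m&(w_[...,2]<.004); k,lab,st,_=cv2.connectedComponentsWithStats(hole.astype('uint8'))
    # opening: ring of plate points nearest
    o=(h[...,0]>2)&(h[...,0]<20)&(h[...,1]>120)&(w_[...,2]>.015)&(w_[...,0]>.2)&(w_[...,0]<.8)&(w_[...,1]>.15)
    k,lab,st,ce=cv2.connectedComponentsWithStats(o.astype('uint8'))
    for i in range(1,k):
        if st[i,4]<60: continue
        p=w_[lab==i]; 
        a=p[np.abs(p[:,2]-.036)<.2]
        for _ in range(1):
            f=least_squares(lambda x:np.linalg.norm(a[a[:,2]<.075]-x[:3],axis=1)-x[3],[*a.mean(0)[:2],.03,.04],loss='soft_l1',f_scale=.002)
        print(' flask',ce[i],st[i,4],'sphere',f.x.round(4),'top',p[:,2].max())
    # deck
    dk=(np.abs(w_[...,2]-.062)<.004)&(h[...,2]<70)&(np.hypot(w_[...,0]-.54,w_[...,1]-.12)<.17)
    p=w_[dk];print(' deck',p.shape,np.median(p[:,2]),cv2.minAreaRect((p[:,:2]*1000).astype(np.float32)))
    rg=(w_[...,2]>.085)&(w_[...,2]<.102)&(np.hypot(w_[...,0]-.54,w_[...,1]-.12)<.13)
    p=w_[rg]; f=least_squares(lambda x:np.hypot(p[:,0]-x[0],p[:,1]-x[1])-x[2],[.54,.12,.038],loss='soft_l1',f_scale=.002); print(' ring',p.shape,f.x,np.median(p[:,2]),cv2.minAreaRect((p[:,:2]*1000).astype(np.float32)))
E
python3 m.py
python3 - <<'E'
from h import *
c=load('side0')['pixels']; t=load('top0')['pixels']
a=cv2.resize(c[110:240,140:370],None,fx=3,fy=3,interpolation=2); b=cv2.resize(t[140:240,230:0:-1][:, ::-1][:, :],None,fx=1,fy=1)
b=cv2.resize(t[190:300,170:250],None,fx=3.545,fy=3.545,interpolation=2)[:390]
o=np.zeros((390,800,3),'uint8'); o[:,:690]=a; cv2.imwrite('pics/crop1.png',o[:, :690])
E
```

```text
top bench z 0.0005698316252060742
 plate z 0.005635087563790719 ((567.0042114257812, -248.31338500976562), (171.693359375, 37.923561096191406), 2.906869649887085)
 tab (84, 3) [ 0.54733115 -0.33790375  0.03597008] [ 0.60175625 -0.20675066  0.0494285 ] [ 0.4742221  -0.35589694  0.02716422]
 flask [184.97222222 212.78703704] 108 sphere [0.5057 0.5231 0.031  0.0266] top 0.089384881497939
 flask [222.37089202 225.07981221] 213 sphere [0.4733 0.3996 0.0372 0.0407] top 0.13885761823874732
 flask [203.07142857 278.58874459] 462 sphere [0.2999 0.4287 0.0374 0.0499] top 0.18920214283483983
 deck (2462, 3) 0.06226841657059978 ((588.312744140625, 141.46994018554688), (224.93435668945312, 159.62860107421875), 14.291496276855469)
 ring (217, 3) [0.58772194 0.14306916 0.03772987] 0.09487148586563099 ((587.7736206054688, 143.64605712890625), (80.64314270019531, 82.78585815429688), 1.9449241161346436)
side bench z -0.0009895072719560694
 plate z 0.0036275161459631278 ((562.5498046875, -206.77774047851562), (187.28424072265625, 128.87318420410156), 3.278419256210327)
 tab (82, 3) [ 0.48390687 -0.21213543  0.03548725] [ 0.49838461 -0.20425557  0.03922459] [ 0.47125566 -0.21890005  0.02724246]
 flask [50.17315634 16.76637168] 3390 sphere [  0.6532 236.294   -0.5004 234.6206] top 0.2055376479586868
 flask [227.22660099 155.70935961] 812 sphere [0.4951 0.4396 0.0052 0.088 ] top 0.13931102007118512
 flask [171.60907859 176.02642276] 1476 sphere [0.3096 0.45   0.0494 0.0589] top 0.1870708856809593
 flask [274.50943396 207.62264151] 106 sphere [0.5998 0.2042 0.0291 0.1438] top 0.06220332190862499
 deck (2841, 3) 0.06096282431711808 ((588.4470825195312, 143.68121337890625), (228.11251831054688, 165.93751525878906), 15.390525817871094)
 ring (293, 3) [0.5866904  0.14370526 0.03797959] 0.0925932438620195 ((588.180908203125, 145.1138153076172), (84.27978515625, 82.45198059082031), 43.52312088012695)
```

View pics/crop1.png

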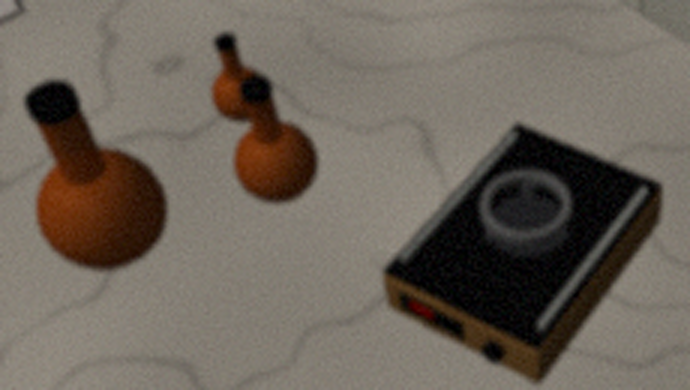

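The crop confirms it: the middle flask, ball at crop (275,160), has r≈41 mm and top at 139 mm, so it matches the description. The others measure r≈27 mm/89 mm high and r≈50 mm/188 mm high. Next I refine the plate, tab, ring and neck by rectifying the images onto known planes.

```bash
cat >> h.py <<'E'
def rect(c,z,x0,y0,L,s=.0005):
    # metric image of plane z: col->y, row->x
    n=int(L/s); i,j=np.mgrid[:n,:n]; P=np.stack([x0+i*s,y0+j*s,np.full(i.shape,z)],-1)
    T=c['T']; p=(P-T[:3,3])@T[:3,:3]; H=c['z_map'].shape[0]; f=H/2/np.tan(np.radians(c['vfov'])/2)
    u=c['cx']+f*p[...,0]/-p[...,2]; v=c['cy']-f*p[...,1]/-p[...,2]
    return cv2.remap(c['pixels'],u.astype(np.float32),v.astype(np.float32),1)
E
cat > m2.py <<'E'
from h import *
for n in('top','side'):
    c=load(n+'0'); w=cloud(c)
    x0,y0,s=.45,-.31,.0005
    im=rect(c,.005,x0,y0,.22).astype(int)
    m=((im[...,1]-im[...,2]>18)).astype('uint8'); m=cv2.morphologyEx(m,cv2.MORPH_OPEN,np.ones((9,9)))
    cs,hi=cv2.findContours(m,cv2.RETR_CCOMP,cv2.CHAIN_APPROX_NONE)
    k=max(range(len(cs)),key=lambda i:cv2.contourArea(cs[i])); b=cv2.minAreaRect(cs[k])
    print(n,'plate c',x0+b[0][1]*s,y0+b[0][0]*s,np.array(b[1])*s,b[2])
    hs=[q for q,h in zip(cs,hi[0]) if h[3]==k and cv2.contourArea(q)>2000]
    for q in hs: e=cv2.fitEllipse(q); print('  hole',x0+e[0][1]*s,y0+e[0][0]*s,np.array(e[1])*s)
    t=(abs(w[...,2]-.037)<.006)&(abs(w[...,0]-.485)<.03)&(abs(w[...,1]+.212)<.03); p=w[t]
    print('  tab',len(p),(p.max(0)+p.min(0))/2,p.mean(0),np.ptp(p,0))
    o=(np.hypot(w[...,0]-.473,w[...,1]-.4)<.035)&(w[...,2]>.128); p=w[o]; q=p[p[:,2]>.132]
    print('  stopper',len(q),np.median(q,0),(q.max(0)+q.min(0))/2)
    o=(np.hypot(w[...,0]-.473,w[...,1]-.4)<.06)&(w[...,2]>.01); p=w[o]
    from scipy.optimize import least_squares
    a=p[p[:,2]<.065]; f=least_squares(lambda x:np.hypot(np.hypot(a[:,0]-x[0],a[:,1]-x[1]),a[:,2]-.036)-.042,[.473,.4],loss='soft_l1',f_scale=.002); print('  ball',f.x,abs(f.fun).mean())
    im=rect(c,.095,.52,.07,.14); cv2.imwrite(f'pics/ring_{n}.png',im)
    w2=w[(w[...,2]>.08)&(np.hypot(w[...,0]-.588,w[...,1]-.143)<.055)]
    # rails
    im=rect(c,.068,.46,.02,.26); cv2.imwrite(f'pics/deck_{n}.png',im)
o=np.hstack([cv2.imread('pics/deck_top.png'),cv2.imread('pics/deck_side.png')])
cv2.imwrite('pics/decks.png',cv2.resize(o,(800,400)))
E
python3 m2.py
```

```text
top plate c 0.5640158233642578 -0.20839431762695312 [0.18527007 0.12684369] 86.92254638671875
  hole 0.563908103942871 -0.20793683624267578 [0.10595868 0.10662544]
  tab 38 [ 0.48545805 -0.2135691   0.03660261] [ 0.48566171 -0.21385299  0.0359265 ] [0.02247191 0.01363689 0.00991888]
  stopper 92 [0.47379957 0.39904324 0.1403629 ] [0.47388562 0.39976228 0.13891206]
  ball [0.47367922 0.4004246 ] 0.0008666338212111851
side plate c 0.5622000122070313 -0.20680598449707033 [0.18654988 0.1282574 ] 86.7674560546875
  tab 78 [ 0.48482014 -0.21157387  0.0352954 ] [ 0.48441302 -0.21189538  0.03549321] [0.02712894 0.01463659 0.00785838]
  stopper 76 [0.47246579 0.39825775 0.13851477] [0.47298154 0.4021461  0.13761198]
  ball [0.47451368 0.4034447 ] 0.0012493019607055437
```

View pics/decks.png

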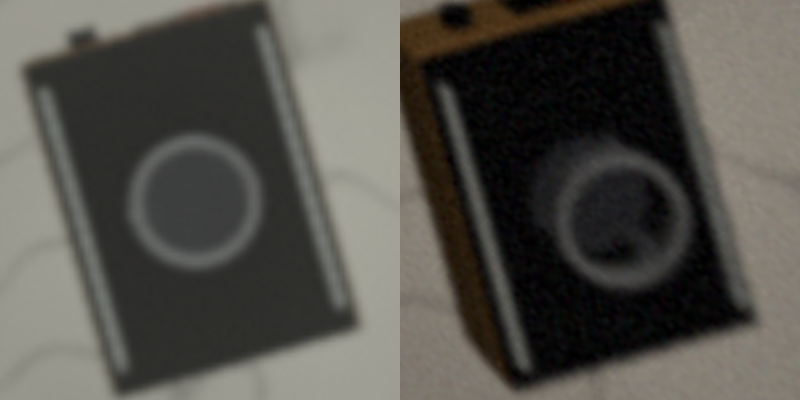

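The deck crops show rails at 15.5° in both views: left ends (43,88)-(122,372), right ends (263,27)-(341,309). The rails' mid-point agrees with the ring at about (0.588, 0.1445). Next, the clearance from the bottles to the gripper body at the tab.

```bash
python3 - <<'E'
from h import *
for n in('top','side'):
    w=cloud(load(n+'0'))
    for z0,z1 in((.04,.075),(.075,.11),(.11,.13),(.13,.17)):
        m=(w[...,2]>z0)&(w[...,2]<z1)&(w[...,0]>.38)&(w[...,0]<.75)&(w[...,1]<-.24)&(w[...,1]>-.5)
        for a in (w[...,0]<.527, w[...,0]>=.527):
            p=w[m&a]
            if len(p)>5: print(n,z0,len(p),p[:,:2].min(0).round(3),p[:,:2].max(0).round(3))
E
```

```text
top 0.04 69 [ 0.429 -0.37 ] [ 0.491 -0.34 ]
top 0.04 87 [ 0.54  -0.375] [ 0.608 -0.337]
top 0.075 292 [ 0.43  -0.401] [ 0.491 -0.339]
top 0.075 226 [ 0.542 -0.402] [ 0.606 -0.338]
top 0.11 95 [ 0.443 -0.395] [ 0.476 -0.357]
top 0.11 102 [ 0.553 -0.386] [ 0.598 -0.344]
top 0.13 36 [ 0.424 -0.382] [ 0.462 -0.367]
top 0.13 108 [ 0.56  -0.386] [ 0.589 -0.356]
side 0.04 201 [ 0.428 -0.402] [ 0.456 -0.339]
side 0.04 267 [ 0.539 -0.404] [ 0.572 -0.336]
side 0.075 750 [ 0.428 -0.402] [ 0.49  -0.339]
side 0.075 569 [ 0.539 -0.403] [ 0.596 -0.336]
side 0.11 212 [ 0.444 -0.385] [ 0.476 -0.354]
side 0.11 218 [ 0.552 -0.391] [ 0.587 -0.349]
side 0.13 77 [ 0.422 -0.373] [ 0.462 -0.364]
side 0.13 244 [ 0.558 -0.384] [ 0.589 -0.354]
```

```bash
python3 -m crank '{"steps": [[[0.75,0.95,0],[0,0,-0.18]],[[0.75,0.95,0],[0,0,-0.18]],[[0.75,0.95,0],[0,0,-0.18]],[[0.75,0.95,0],[0,0,-0.18]],[[0.75,0.95,0],[0,0,-0.18]],[[0.75,0.95,0],[0,0,-0.18]],[[0.75,0.95,0],[0,0,-0.18]],[[0.75,0.95,0],[0,0,-0.18]],[[0.75,0.95,0],[0,0,-0.18]],[[0.75,0.95,0],[0,0,-0.18]]]}' 40 && python3 -m crank '{"steps": [[[0.75,0.95,0],[0,0,-0.18]],[[0.75,0.95,0],[0,0,-0.18]],[[0.75,0.95,0],[0,0,-0.18]],[[0.75,0.95,0],[0,0,-0.18]],[[0.75,0.95,0],[0,0,-0.18]],[[0.7,1,0],[0,0,-0.1]],[[0,0,0],[0,0,0]],[[0,0,0],[0,0,0]]]}'
```

```text
time: 0.93
ee_pos: [0.3744, -0.3576, 0.2223]
eef_rot: [0.997, 0.072, -0.0, -0.0]
ft_force: [1.3, 0.4, 0.9]
width: 0.0407
grip_force: 0.0
time: 1.6
ee_pos: [0.4858, -0.2136, 0.2222]
eef_rot: [1.0, 0.031, -0.0, -0.0]
ft_force: [-0.5, -0.1, 0.2]
width: 0.0401
grip_force: 0.0
```

```bash
python3 -m crank '{"steps": [[[0,0,-1],[0,0,0]],[[0,0,-1],[0,0,0]],[[0,0,-1],[0,0,0]],[[0,0,-1],[0,0,0]],[[0,0,-1],[0,0,0]],[[-0.03,0.03,-1],[0,0,0]],[[0,0,-1],[0,0,0]],[[0,0,-0.9],[0,0,0]],[[0,0,-0.5],[0,0,0]],[[0,0,0],[0,0,0]]]}' 40 60 && python3 -m crank '{"steps": [[[0,0,0],[0,0,0]],[[0,0,0],[0,0,0]],[[0,0,0],[0,0,0]],[[0,0,0],[0,0,0]],[[0,0,0],[0,0,0]],[[0,0,0],[0,0,0]]]}' 0 60
```

```text
time: 2.43
ee_pos: [0.4819, -0.2149, 0.0099]
eef_rot: [1.0, 0.029, -0.002, -0.001]
ft_force: [-0.2, 0.9, 0.2]
width: 0.0404
grip_force: 0.0
time: 2.93
ee_pos: [0.485, -0.2146, 0.0135]
eef_rot: [1.0, 0.029, 0.001, 0.0]
ft_force: [-1.8, 1.3, 6.2]
width: 0.0134
grip_force: 59.9
```

```bash
python3 -m crank '{"steps": [[[0,0,0.3],[0,0,0]],[[0,0,0.6],[0,0,0]],[[0,0,0.9],[0,0,0]],[[0,0,1],[0,0,0]],[[0,0,1],[0,0,0]],[[0,0,1],[0,0,0]],[[0,0,0.8],[0,0,0]],[[0,0,0.4],[0,0,0]],[[0,0,0],[0,0,0]],[[0,0,0],[0,0,0]]]}'
cat > p.py <<'E'
import sys
from h import *
c=snap('side',sys.argv[1]); w=cloud(c); im=c['pixels'].astype(int)
s=monitor.read_state(); e=s['ee_pos']
m=(im[...,1]-im[...,2]>18)&(np.hypot(w[...,0]-e[0]-.07,w[...,1]-e[1])<.16)&(w[...,2]<e[2]+.06)&(w[...,2]>e[2]-.06)
m=cv2.erode(m.astype('uint8'),np.ones((3,3)))>0
p=w[m]; 
for _ in range(5):
    A=np.c_[p[:,:2]-e[:2],np.ones(len(p))]; k=np.linalg.lstsq(A,p[:,2]-e[2],rcond=None)[0]; rs=abs(A@k-(p[:,2]-e[2])); p=p[rs<max(.003,np.percentile(rs,90))]
print(len(p),'slope x,y (rad), height of top surface rel TCP',k.round(4))
b=cv2.minAreaRect((p[:,:2]*1000).astype(np.float32)); print(b,'centre-ee',np.array(b[0])/1000-e[:2],e, 2*np.degrees(np.arctan2(s['eef_rot'][1],s['eef_rot'][0])))
cv2.imwrite(f'pics/{sys.argv[1]}.png',cv2.resize(c['pixels'][150:400,240:560],None,fx=2,fy=2))
E
python3 p.py lift
```

```text
time: 3.77
ee_pos: [0.4841, -0.2146, 0.1621]
eef_rot: [1.0, 0.029, -0.0, 0.0]
ft_force: [0.5, -0.6, -2.3]
width: 0.0137
grip_force: 59.9
915 slope x,y (rad), height of top surface rel TCP [-0.0035  0.0128 -0.0088]
((545.8462524414062, -270.28253173828125), (189.0050811767578, 210.07302856445312), 75.2649917602539) centre-ee [ 0.0622165  -0.05586853] [ 0.48362976 -0.214414    0.1612915 ] 3.3471710825601293
```

View pics/lift.png

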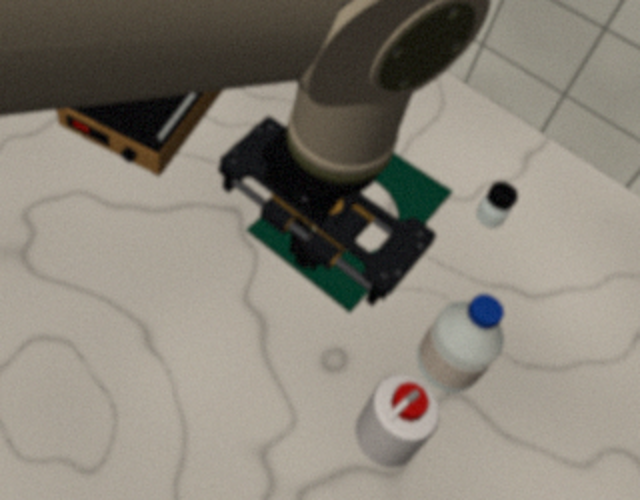

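Plate is held level (slopes −0.004 and 0.013), underside about 14 mm below the TCP. Moving it over the shaker.

```bash
python3 -m crank '{"steps": [[[0.05,0.4,0],[0,0,0.1]],[[0.08,0.8,0],[0,0,0.18]],[[0.08,0.95,0],[0,0,0.18]],[[0.08,0.95,0],[0,0,0.18]],[[0.08,0.95,0],[0,0,0.18]],[[0.08,0.95,0],[0,0,0.18]],[[0.08,0.95,0],[0,0,0.18]],[[0.08,0.95,0],[0,0,0.18]],[[0.08,0.95,0],[0,0,0.18]],[[0.08,0.95,0],[0,0,0.18]]]}' && python3 -m crank '{"steps": [[[0.08,0.95,0],[0,0,0.18]],[[0.08,0.95,0],[0,0,0.18]],[[0.08,0.95,0],[0,0,0.18]],[[0.08,0.95,0],[0,0,0.18]],[[0.06,0.6,0],[0,0,0.1]],[[0.05,0.33,0],[0,0,0]],[[0,0,0],[0,0,0]],[[0,0,0],[0,0,0]]]}' && cat > q.py <<'E'
import sys
from h import *
s=monitor.read_state(); e=s['ee_pos']; print(e,2*np.degrees(np.arctan2(s['eef_rot'][1],s['eef_rot'][0])),s['ft_force'])
zt=float(sys.argv[2]) if len(sys.argv)>2 else e[2]-.0088
for n in('top','side'):
    c=snap(n,sys.argv[1]+n); w=cloud(c); im=c['pixels'].astype(int)
    m=(im[...,1]-im[...,2]>12)&(np.hypot(w[...,0]-.588,w[...,1]-.1445)<.14)&(abs(w[...,2]-zt)<.015)
    p=w[m]; A=np.c_[p[:,:2]-[.588,.1445],np.ones(len(p))]
    if len(p)>50: k=np.linalg.lstsq(A,p[:,2],rcond=None)[0]; print(n,len(p),'slopes,z at ring',k.round(4))
    # model fit on rectified plane: IoU-like search of plate pose by chamfer of green mask
    S=.001; R=rect(c,zt,.46,.015,.26,S).astype(int); g=(R[...,1]-R[...,2]>12)
    i,j=np.mgrid[:260,:260]; X=.46+i*S; Y=.015+j*S
    cv2.imwrite(f'pics/{sys.argv[1]}{n}_r.png',cv2.resize(R.astype('uint8'),(390,390)))
o=np.hstack([cv2.imread(f'pics/{sys.argv[1]}{n}_r.png') for n in('top','side')]); cv2.imwrite(f'pics/{sys.argv[1]}_r.png',o)
E
python3 q.py over
```

```text
time: 4.65
ee_pos: [0.5026, 0.0087, 0.1618]
eef_rot: [0.994, 0.106, -0.001, -0.0]
ft_force: [0.8, -0.2, -1.5]
width: 0.0133
grip_force: 59.9
time: 5.32
ee_pos: [0.5138, 0.1239, 0.1621]
eef_rot: [0.99, 0.14, -0.001, 0.0]
ft_force: [0.2, 0.3, -2.4]
width: 0.0136
grip_force: 59.9
[0.51378911 0.12390975 0.1620523 ] 16.10472474182407 [ 0.16773347  0.28055301 -2.394643  ]
top 1069 slopes,z at ring [ 0.0035 -0.0047  0.1531]
side 1215 slopes,z at ring [-0.0064 -0.0003  0.1522]
```

View pics/over_r.png

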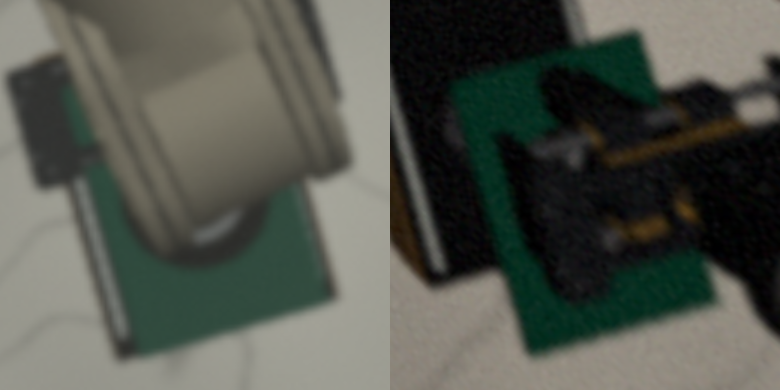

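The rectified side view shows the plate's corners at (452,92), (640,32), (715,298), (530,353). That puts its centre at (0.589, 0.1445) and its yaw at about 16.1°, right over the ring. Lowering.

```bash
python3 -m crank '{"steps": [[[0,0,-0.4],[0,0,-0.1]],[[0,0,-0.7],[0,0,0]],[[0,0,-0.7],[0,0,0]],[[0,0,-0.6],[0,0,0]],[[0,0,-0.4],[0,0,0]],[[0,0,-0.3],[0,0,0]],[[0,0,-0.15],[0,0,0]],[[0,0,0],[0,0,0]],[[0,0,0],[0,0,0]]]}' && python3 q.py low 0.0745
```

```text
time: 6.17
ee_pos: [0.5147, 0.1237, 0.0817]
eef_rot: [0.991, 0.135, 0.0, 0.0]
ft_force: [-0.1, -0.1, -1.5]
width: 0.0135
grip_force: 59.9
[0.51472573 0.12366157 0.08173514] 15.533974878229213 [-0.09804102 -0.06971734 -1.51972466]
top 984 slopes,z at ring [-0.0059 -0.0051  0.0731]
side 1155 slopes,z at ring [-0.003  -0.008   0.0719]
```

```bash
python3 -m crank '{"steps": [[[0,0,-0.06],[0,0,0]],[[0,0,-0.06],[0,0,0]],[[0,0,0],[0,0,0]],[[0,0,0],[0,0,0]]]}'
```

```text
time: 6.6
ee_pos: [0.5144, 0.1236, 0.0783]
eef_rot: [0.991, 0.135, -0.0, 0.0]
ft_force: [0.2, -0.4, -1.3]
width: 0.0134
grip_force: 59.9
```

```bash
python3 -m crank '{"steps": [[[0,0,-0.06],[0,0,0]],[[0,0,-0.05],[0,0,0]],[[0,0,0],[0,0,0]],[[0,0,0],[0,0,0]]]}'
```

```text
time: 6.93
ee_pos: [0.5145, 0.1237, 0.0756]
eef_rot: [0.991, 0.135, 0.0, 0.0]
ft_force: [0.5, 0.3, -0.8]
width: 0.0136
grip_force: 59.9
```

```bash
python3 -m crank '{"steps": [[[0,0,-0.05],[0,0,0]],[[0,0,0],[0,0,0]],[[0,0,0],[0,0,0]]]}'; python3 q.py touch 0.067
```

```text
time: 7.18
ee_pos: [0.5146, 0.1238, 0.0755]
eef_rot: [0.991, 0.135, 0.0, 0.0]
ft_force: [-5.3, -2.6, 12.0]
width: 0.0134
grip_force: 59.9
[0.51458886 0.12376512 0.07545251] 15.55067762104875 [-5.30193873 -2.5653557  12.03418672]
top 977 slopes,z at ring [-0.0006 -0.0038  0.0671]
side 1133 slopes,z at ring [-0.0033 -0.0067  0.0655]
```

View pics/touch_r.png

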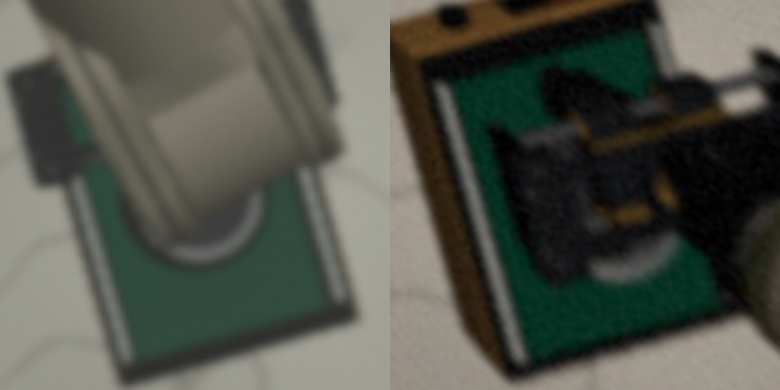

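It's on the deck (12 N contact, top surface at 66 mm), between both rails with the ring inside the opening (arc at (200,262)). Releasing.

```bash
python3 -m crank '{"steps": [[[0,0,0.05],[0,0,0]],[[0,0,0],[0,0,0]],[[0,0,0],[0,0,0]],[[0,0,0],[0,0,0]],[[0,0,0.3],[0,0,0]],[[0,0,0.6],[0,0,0]],[[0,0,1],[0,0,0]],[[0,0,1],[0,0,0]],[[0,0,1],[0,0,0]],[[0,0,1],[0,0,0]]]}' 40 && python3 -m crank '{"steps": [[[0,0,1],[0,0,0]],[[0,0,1],[0,0,0]],[[0,0,0.4],[0,0,0]],[[0,0,0],[0,0,0]]]}' 50; python3 q.py rel 0.067
```

```text
time: 8.12
ee_pos: [0.5142, 0.1238, 0.1998]
eef_rot: [0.991, 0.135, 0.0, -0.0]
ft_force: [1.5, -0.1, 0.5]
width: 0.04
grip_force: 0.0
time: 8.45
ee_pos: [0.5154, 0.1242, 0.2608]
eef_rot: [0.991, 0.135, 0.002, 0.0]
ft_force: [-0.3, -0.3, 0.1]
width: 0.049
grip_force: 0.0
[0.51541096 0.12422649 0.26075923] 15.559248838058258 [-0.30051489 -0.30583868  0.06106146]
top 637 slopes,z at ring [-0.004  -0.0001  0.0673]
side 1572 slopes,z at ring [-0.0015 -0.0038  0.0653]
```

```bash
python3 -m crank '{"steps": [[[-0.14,0.92,0],[0,0,0]],[[-0.14,0.92,0],[0,0,0]],[[-0.14,0.92,0],[0,0,0]],[[-0.14,0.92,0],[0,0,0]],[[-0.14,0.92,0],[0,0,0]],[[-0.14,0.92,0],[0,0,0]],[[-0.14,0.92,0],[0,0,0]],[[-0.14,0.92,0],[0,0,0]],[[-0.14,0.92,0],[0,0,0]],[[-0.14,0.92,0],[0,0,0]]]}' 65 && python3 -m crank '{"steps": [[[-0.14,0.92,0],[0,0,0]],[[-0.12,0.97,0],[0,0,0]],[[0,0,0],[0,0,0]],[[0,0,0],[0,0,0]]]}'; python3 q.py away 0.067; python3 - <<'E'
from h import *
from scipy.optimize import least_squares
for n in('top','side'):
    c=load('away'+n); w=cloud(c)
    for (x0,y0,rr,z0) in ((.588,.1445,.055,.085),):
        p=w[(np.hypot(w[...,0]-x0,w[...,1]-y0)<rr)&(w[...,2]>z0)&(w[...,2]<.1)]
        f=least_squares(lambda x:np.hypot(p[:,0]-x[0],p[:,1]-x[1])-x[2],[x0,y0,.038],loss='soft_l1',f_scale=.002); print(n,'ring',f.x)
    a=w[(np.hypot(w[...,0]-.473,w[...,1]-.4)<.06)&(w[...,2]>.01)&(w[...,2]<.065)]
    f=least_squares(lambda x:np.hypot(np.hypot(a[:,0]-x[0],a[:,1]-x[1]),a[:,2]-.036)-.042,[.473,.4],loss='soft_l1',f_scale=.002); print(' ball',len(a),f.x)
E
```

```text
time: 9.38
ee_pos: [0.4786, 0.3543, 0.256]
eef_rot: [0.991, 0.135, -0.001, 0.001]
ft_force: [0.3, -0.6, -0.2]
width: 0.0646
grip_force: 0.0
time: 9.72
ee_pos: [0.4714, 0.4019, 0.256]
eef_rot: [0.991, 0.137, -0.002, 0.0]
ft_force: [-0.0, -0.5, -0.5]
width: 0.0647
grip_force: 0.0
[0.4714327  0.40191154 0.25598634] 15.729465960460198 [-0.01020779 -0.47948792 -0.48105286]
top 1753 slopes,z at ring [-0.0006 -0.003   0.067 ]
side 1578 slopes,z at ring [-0.0012 -0.0051  0.0654]
top ring [0.58771688 0.14302306 0.03774329]
 ball 196 [0.47366601 0.40045673]
side ring [0.58649859 0.14374074 0.03786793]
 ball 405 [0.47443854 0.40325943]
```

View pics/away_r.png

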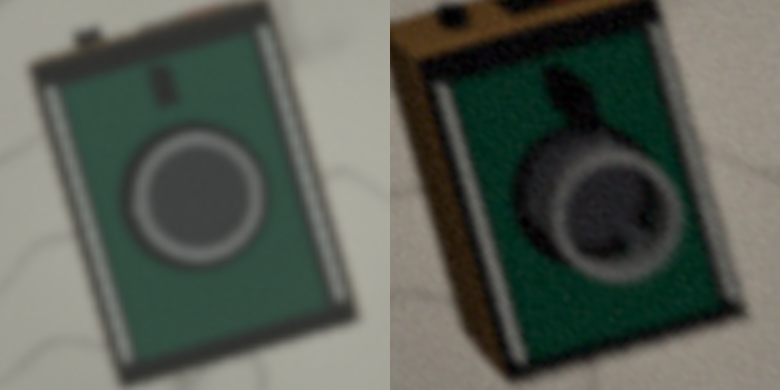

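The plate sits squarely between the rails with the ring centred in its opening at (197,195), the top view leaving an even gap all round. Now descending on the flask neck.

```bash
python3 -m crank '{"steps": [[[0.1,0,-0.7],[0,0,0]],[[0,0,-1],[0,0,0]],[[0,0,-1],[0,0,0]],[[0,0,-1],[0,0,0]],[[0,0,-1],[0,0,0]],[[0,0,-1],[0,0,0]],[[0,0,-0.6],[0,0,0]],[[0,0,-0.3],[0,0,0]],[[0,0,0],[0,0,0]],[[0,0,0],[0,0,0]]]}' 65 && python3 -m crank '{"steps": [[[0,0,0],[0,0,0]],[[0,0,0],[0,0,0]],[[0,0,0],[0,0,0]],[[0,0,0],[0,0,0]],[[0,0,0],[0,0,0]],[[0,0,0],[0,0,0]],[[0,0,0],[0,0,0]]]}' 0 45
```

```text
time: 10.65
ee_pos: [0.4759, 0.4004, 0.0936]
eef_rot: [0.991, 0.135, 0.0, 0.0]
ft_force: [-0.3, 0.3, 0.3]
width: 0.0649
grip_force: 0.0
time: 11.23
ee_pos: [0.4754, 0.4011, 0.0933]
eef_rot: [0.991, 0.135, 0.0, -0.0]
ft_force: [0.2, 1.4, 1.5]
width: 0.0296
grip_force: 45.0
```

```bash
python3 -m crank '{"steps": [[[0,0,0.3],[0,0,0]],[[0,0,0.7],[0,0,0]],[[0,0,1],[0,0,0]],[[0,0,1],[0,0,0]],[[0,0,1],[0,0,0]],[[0,0,0.8],[0,0,0]],[[0,0,0.4],[0,0,0]],[[0.1,-0.2,0],[0,0,0]],[[0.2,-0.5,0],[0,0,0]],[[0.4,-0.9,0],[0,0,0]]]}' && python3 -m crank '{"steps": [[[0.4,-0.94,0],[0,0,0]],[[0.4,-0.94,0],[0,0,0]],[[0.43,-0.94,0],[0,0,0]],[[0.43,-0.94,0],[0,0,0]],[[0.43,-0.94,0],[0,0,0]],[[0.43,-0.94,0],[0,0,0]],[[0.43,-0.94,0],[0,0,0]],[[0.43,-0.94,0],[0,0,0]],[[0.3,-0.7,0],[0,0,0]],[[0.15,-0.4,0],[0,0,0]]]}' && python3 -m crank '{"steps": [[[0,0,0],[0,0,0]],[[0,0,0],[0,0,0]],[[0,0,0],[0,0,0]]]}'
cat > b.py <<'E'
import sys
from h import *
from scipy.optimize import least_squares
e=monitor.read_state()['ee_pos']
for n in('top','side'):
    c=snap(n,sys.argv[1]+n); w=cloud(c); h=cv2.cvtColor(c['pixels'],cv2.COLOR_BGR2HSV)
    m=(h[...,0]>2)&(h[...,0]<20)&(h[...,1]>110)&(np.hypot(w[...,0]-e[0],w[...,1]-e[1])<.06)&(w[...,2]<e[2]-.01)&(w[...,2]>.07)
    a=w[m]
    if len(a)<20: print(n,'few');continue
    f=least_squares(lambda x:np.linalg.norm(a-x,axis=1)-.042,[e[0],e[1],e[2]-.06],loss='soft_l1',f_scale=.002); print(n,len(a),'ball',f.x.round(4),'rel ee',(f.x-e).round(4))
c=c['pixels'][100:260,220:440]; cv2.imwrite(f'pics/{sys.argv[1]}.png',cv2.resize(c,None,fx=3,fy=3))
E
python3 b.py fl
```

```text
time: 12.07
ee_pos: [0.4912, 0.3614, 0.2214]
eef_rot: [0.991, 0.137, -0.001, 0.0]
ft_force: [-0.2, -0.1, -1.9]
width: 0.0299
grip_force: 45.0
time: 12.9
ee_pos: [0.5892, 0.1402, 0.2208]
eef_rot: [0.991, 0.133, -0.002, 0.001]
ft_force: [-0.2, 0.3, -2.0]
width: 0.0296
grip_force: 45.0
time: 13.15
ee_pos: [0.5877, 0.1468, 0.2226]
eef_rot: [0.991, 0.136, -0.0, -0.0]
ft_force: [-0.0, 0.9, -2.5]
width: 0.03
grip_force: 45.0
top few
side 712 ball [0.5866 0.1482 0.1649] rel ee [-0.0011  0.0014 -0.0577]
```

View pics/fl.png

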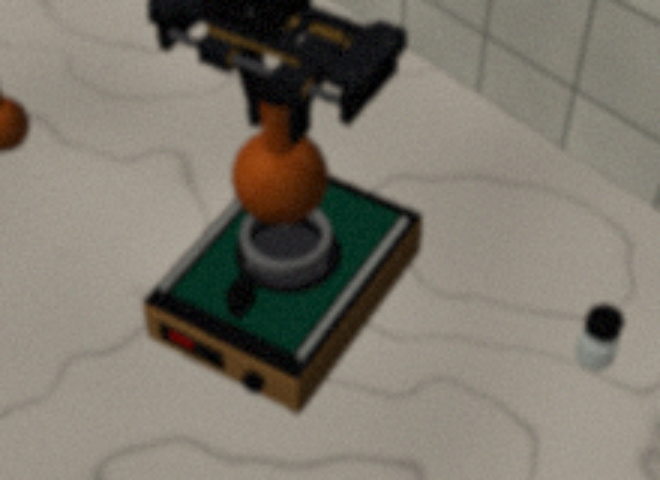

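Side view: the flask hangs upright over the ring at (283,175), about 3 mm too far in +y. I correct that and lower until contact.

```bash
python3 -m crank '{"steps": [[[0.03,-0.12,-0.2],[0,0,0]],[[0,0,-0.5],[0,0,0]],[[0,0,-0.5],[0,0,0]],[[0,0,-0.3],[0,0,0]],[[0,0,-0.15],[0,0,0]],[[0,0,0],[0,0,0]],[[0,0,0],[0,0,0]]]}' - 60; python3 b.py c1;  python3 -m crank '{"steps": [[[0,0,-0.08],[0,0,0]],[[0,0,-0.08],[0,0,0]],[[0,0,0],[0,0,0]],[[0,0,0],[0,0,0]]]}'
```

```text
time: 13.83
ee_pos: [0.5893, 0.1425, 0.1816]
eef_rot: [0.991, 0.135, -0.0, -0.0]
ft_force: [-0.4, 0.7, -2.5]
width: 0.0296
grip_force: 60.0
top few
side 660 ball [0.5883 0.1438 0.1241] rel ee [-0.001   0.0013 -0.0575]
time: 14.27
ee_pos: [0.5893, 0.1427, 0.1778]
eef_rot: [0.991, 0.135, 0.0, -0.0]
ft_force: [-0.5, 1.3, -2.6]
width: 0.0297
grip_force: 60.0
```

```bash
python3 -m crank '{"steps": [[[-0.03,0.02,-0.08],[0,0,0]],[[0,0,-0.08],[0,0,0]],[[0,0,0],[0,0,0]],[[0,0,0],[0,0,0]]]}';  python3 -m crank '{"steps": [[[0,0,-0.08],[0,0,0]],[[0,0,-0.08],[0,0,0]],[[0,0,0],[0,0,0]],[[0,0,0],[0,0,0]]]}'
```

```text
time: 14.6
ee_pos: [0.5888, 0.1435, 0.1742]
eef_rot: [0.991, 0.135, 0.0, -0.0]
ft_force: [-0.1, 3.6, 2.5]
width: 0.0294
grip_force: 60.1
time: 14.93
ee_pos: [0.5888, 0.1433, 0.1701]
eef_rot: [0.991, 0.135, 0.0, -0.0]
ft_force: [-0.5, 3.6, 4.3]
width: 0.0289
grip_force: 60.1
```

```bash
python3 -m crank '{"steps": [[[0,0.02,-0.08],[0,0,0]],[[0,0.02,-0.08],[0,0,0]],[[0,0,0],[0,0,0]],[[0,0,0],[0,0,0]]]}';  python3 -m crank '{"steps": [[[0,0,-0.06],[0,0,0]],[[0,0,0],[0,0,0]],[[0,0,0],[0,0,0]],[[0,0,0],[0,0,0]]]}'
```

```text
time: 15.27
ee_pos: [0.589, 0.144, 0.1664]
eef_rot: [0.991, 0.135, 0.001, 0.0]
ft_force: [-0.3, 2.5, 7.3]
width: 0.0295
grip_force: 60.1
time: 15.6
ee_pos: [0.5891, 0.1441, 0.1651]
eef_rot: [0.991, 0.135, 0.001, -0.0]
ft_force: [-0.0, 2.8, 7.8]
width: 0.0292
grip_force: 60.1
```

```bash
python3 -m crank '{"steps": [[[0,0,-0.06],[0,0,0]],[[0,0,0],[0,0,0]],[[0,0,0],[0,0,0]],[[0,0,0],[0,0,0]]]}';  python3 -m crank '{"steps": [[[0,0.02,-0.04],[0,0,0]],[[0,0,0],[0,0,0]],[[0,0,0],[0,0,0]],[[0,0,0],[0,0,0]]]}'
```

```text
time: 15.93
ee_pos: [0.5892, 0.1441, 0.1637]
eef_rot: [0.991, 0.135, 0.001, 0.0]
ft_force: [-1.1, 2.8, 6.9]
width: 0.0295
grip_force: 60.1
time: 16.27
ee_pos: [0.5893, 0.1444, 0.1628]
eef_rot: [0.991, 0.135, 0.001, 0.0]
ft_force: [-0.1, 2.3, 8.5]
width: 0.0293
grip_force: 60.1
```

```bash
python3 b.py pr;  python3 -m crank '{"steps": [[[0,0,-0.06],[0,0,0]],[[0,0,0],[0,0,0]],[[0,0,0],[0,0,0]],[[0,0,0],[0,0,0]]]}'; python3 b.py pr2; python3 - <<'E'
from h import *
c=load('pr2side');w=cloud(c)
p=w[(np.hypot(w[...,0]-.5872,w[...,1]-.1437)<.046)&(np.hypot(w[...,0]-.5872,w[...,1]-.1437)>.034)&(w[...,2]>.074)&(w[...,2]<.1)]
print(np.histogram(p[:,2],bins=np.arange(.074,.101,.002)))
E
```

```text
top few
side 626 ball [0.5887 0.1459 0.1049] rel ee [-0.0006  0.0015 -0.058 ]
time: 16.7
ee_pos: [0.59, 0.1446, 0.1626]
eef_rot: [0.991, 0.135, 0.002, 0.0]
ft_force: [-1.2, 1.2, 15.9]
width: 0.0293
grip_force: 60.1
top few
side 627 ball [0.5888 0.146  0.1047] rel ee [-0.0012  0.0014 -0.0579]
(array([12, 16, 22, 35, 32,  6,  3,  7,  4, 10,  6, 11, 15]), array([0.074, 0.076, 0.078, 0.08 , 0.082, 0.084, 0.086, 0.088, 0.09 ,
       0.092, 0.094, 0.096, 0.098, 0.1  ]))
```

View pics/pr2.png

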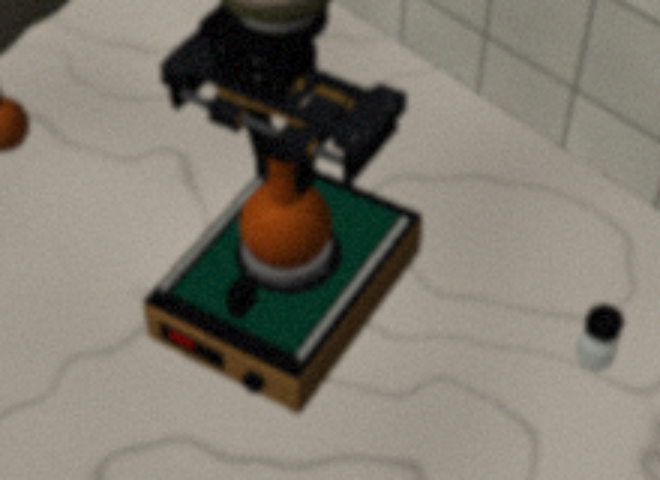

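The ring is at its hard stop: force jumped to 16 N and z has stalled. The picture shows the flask upright in the ring at (285,225) with the plate undisturbed. Hold briefly and hand in.

```bash
python3 -m crank '{"steps": [[[0,0,-0.01],[0,0,0]],[[0,0,0],[0,0,0]],[[0,0,0],[0,0,0]],[[0,0,0],[0,0,0]],[[0,0,0],[0,0,0]],[[0,0,0],[0,0,0]],[[0,0,0],[0,0,0]],[[0,0,0],[0,0,0]]]}' && python3 -c "
from bench import ticket
print(ticket.close_job())"
```

```text
time: 17.47
ee_pos: [0.59, 0.1447, 0.1626]
eef_rot: [0.991, 0.135, 0.002, 0.0]
ft_force: [-1.6, 1.7, 17.7]
width: 0.0294
grip_force: 60.1
the job is handed in; nothing more can be done
None
```

The job is handed in: the plate lies released on the deck around the ring, and the arm is still holding the amber flask pressed to the ring's stop (17.7 N) at 17.5 s of the 54 s allowed; no verdict came back.

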